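# Press the bearing sleeve back into the hand coffee mill

### The arm

A 6-joint arm with a two-finger parallel gripper is mounted at the origin on a cart in front of the work surface, level with it; the furniture and walls round the work are solid. World frame = base frame: x ahead of the robot, y to its left, z up, the work surface at z = 0. Lengths are in mm, angles in rad, forces in N, time in s.
With the tool pointing down it reaches from about 275 to 1000 mm from the base axis. Payload 8.4 kg.
Tool frame: the origin (TCP) lies at the very end of the fingers, on their centre line; the grasp point (between the pads) lies 19 mm behind it; z points along the fingers, y is the line along which they close (so a half turn about z gives the same grasp; the last joint's range is limited). The gripper opens to 85 mm and grips with 20 to 120 N. Pads are 22 mm wide; open, the fingers measure 114 mm over their backs; the gripper's body (76 mm by 85 mm) begins 54 mm behind the grasp point. The pads swing forward as they close: fully open they stand 13 mm farther back than shut.
Start: joints at [1.19, 0.353, 1.633, -0, 1.155, -0.002], TCP at [231.127, 580.696, 231.281] pointing down, gripper open.
Joint ranges: [-2.63, 2.63], [-0.92, 2.1], [0.06, 2.66], [-1.3, 4.44], [0, 2.69], [-3.02, 3.02]. Speed limits (rad/s): [2.22, 2.22, 2.79, 3.14, 3.14, 3.14].

### API

Orientations are given as [roll, pitch, yaw] about the fixed x, y, z axes, in that order (R = Rz(yaw) Ry(pitch) Rx(roll)).
In Python, from rig import r, vision gives the robot as it stands. The module is installed in compiled form; this text tells all that it offers.
- The arm moves only by the tool play_rows, never from a script. Its argument "steps" is a list of rows, each an object with "delta_pos": the shift along the tool's x, y, z in cm, a list of three; "yaw": the turn about the tool's z in rad; "jaw": the opening in per cent of the stroke, from 0 (shut) to 100 (fully open). A call has exactly 8 rows; each row is the pose to reach, as a shift and turn from the pose commanded when the call began, along the tool's axes at that moment; what a row does not reach only later rows make up. A row lasts 1/10 s, in which the tool goes at most 50 mm and 8.59 degrees, less where a joint would pass 70% of its speed; a pose out of reach is approached as far as the arm can. A call with a gripper value outside its range is refused whole. The fingers move at their own pace and stop on an object; "grip_force" is the grip in N (left out, the last holds). Time passes only in rows, so rows that repeat a pose let the fingers close, or fill a call up. It gives the time, the measured TCP pose, the force, the opening and the grip force at its end, in the units of the state.
- r.sense(): the state, without advancing time (a new reading comes with each control period).
- vision.grab_frame(name): name is "side" or "top" or "wrist"; returns (picture, depth): 384x512x3 uint8, red, green, blue; 384x512 float32, mm along the optical axis (not along the pixel's ray), 0 where there is no reading.
- vision.calibration(name): a dict with "mtx" (3x3 intrinsics, pixels), "extrinsics" (4x4, takes a point from camera to world coordinates). Camera axes: x right, y down, z forward; pixel columns grow to the right and rows downward; lengths in mm; the calibration is good to about 2 mm. The wrist camera is an equidistant fisheye: a pixel r from the principal point sees the ray r / f radians off the axis. A picture is of the moment at which its call begins: read the wrist's pose just before it. calibration takes no time and is no camera call; for the wrist camera it gives the pose at the moment of the call.
- r.sign_off(): hands the job in; it is judged then, once.
Trained networks look in the newest picture that a camera, given by its name, has taken for a name from the list of things; names that differ only in an ending like _2 or _b are one class to them, and where a whole thing is asked for, a point or a joint stands for the part that bears it (a point fixed in the world has none). Each returns a list of dicts, best first, with "conf" (0 to 1); they miss things now and then, are a little off and sometimes report something else, mostly with a low value. They report only what shows in the picture. A call takes as long as a camera call. They do not tell look-alikes from the thing itself.
- vision.cut_out(camera, thing): "region" (384x512 bool, what is visible of it) and "uv" ([column, row] in pixels, amid what is visible of it).
- vision.landmark_of(camera, thing): "uv" ([column, row] in pixels: a listed point, or the origin of a listed thing).
The state is a dict: "clock": time; "qpos": joint angles; "qvel": joint speeds; "joint_efforts": joint torques, N m; "eef_pos": TCP position; "tcp_rot": TCP orientation; "contact_force": force on the tool from outside, world axes, zero at the start; "wrist_torque": the same for the moment, N m; "opening": opening from 0.0 (shut) to 1.0 (fully open); "grasp_force": force on a finger pad.
Only numpy, scipy, OpenCV 4.12 (cv2) and the standard library are available. Lean on these libraries where they do the work, as an engineer would, in place of code of your own. Each camera call takes 0.05 s, during which the arm holds its last target. There are 200 camera calls.

### The job

The hand coffee mill has been taken apart for cleaning. Take the larger of the two brass bearing sleeves, set it barrel down into the bore in the top of the mill, and press it in, firmly but gently, until its shoulder sits flush on the mill; then let go. Leave the smaller sleeve, the crank, the mug and the teaspoon where they are.

Things in the scene. Friction and masses are not known exactly. Their poses are not given: they have to be found in the camera images.
- sleeve: The larger brass bearing sleeve, upright on the worktop, barrel down, 49 mm high. Origin: centre of the barrel's foot; z up its axis. From the foot up: barrel 30 mm in diameter, 24 mm long (foot edge chamfered 1.7 mm); shoulder 44 mm in diameter, 5 mm thick; grip hub 27 mm in diameter, 20 mm high, with a flat top. About 160 g.
- sleeve_shoulder (a point): Centre of the underside of the larger sleeve's shoulder, 24 mm above its foot: this face must come to rest on the mill's top face.
- small_sleeve: The smaller brass sleeve, standing upright on the worktop near the larger one (the two may have changed places): total height 43 mm, barrel 22 mm, shoulder 36 mm, hub 22 mm in diameter. Origin: centre of its foot. Does not belong in this bore; leave it alone.
- mill_foot: Round black rubber foot of the mill, 112 mm in diameter, 16 mm high, stuck fast to the worktop. Origin: centre of its underside, z up. On it stands the round aluminium mill body, 78 mm in diameter, its rim 90 mm above the worktop; in its middle a steel boss with the bore, held by three arms, its top 96 mm above the worktop.
- bore_mouth (a point): Centre of the bore's mouth, in the plane of the flat top face of the steel boss (outer diameter 50 mm); z up. The bore is round and vertical, 32 mm wide and 36 mm deep. Pressing with more than 34 N damages the mill. Once the sleeve's shoulder bottoms on this face, the force climbs clear of the steady resistance, 3 to 4.5 N for each further mm. Push on the sleeve only, not on the mill.
- grip_ring (a point): Centre of the ring of four sprung steel beads in the bore wall, 10 mm below the mouth. The beads reach from 3 to 17 mm below the mouth and stand 2 mm proud of the wall. They grip the barrel: it goes in only against a steady resistance, roughly 6 to 16 N, differing from day to day, and stays wherever it is left.
- mill_body (a joint): How far the mill body (with the bore) has sunk into its springy rubber foot, m: 0 unloaded, positive down, at most 0.009. It sinks about 1 mm for every 4.5 N of push and rises again when the push ends, so while pressing the mouth is lower than when measured unloaded. Pressing it down more than 7.5 mm, with more than 34 N, damages the mill.
- crank: Bystander: the mill's steel crank, 120 mm long with a dark wooden knob, lying on the worktop to the left. Origin: under its middle.
- mug: Bystander: white mug with a handle, 88 mm wide, 102 mm high, standing to the left of the mill. Origin: centre of its underside.
- teaspoon: Bystander: steel teaspoon, 130 mm long, lying near the front edge of the worktop. Origin: under its middle.
Not all that is in view belongs to the job. Leave any purple or red look-alike of the mill_foot alone.

How it is judged (in metres and radians):
On the way, in this order (a step that is already met when the one before it is completed fails the run):
1. the larger sleeve is lifted clear of the worktop (height (world z) of sleeve above 0.03 m).
2. its barrel has been started upright in the bore (z of sleeve_shoulder in the frame of bore_mouth below 0.021 m and horizontal distance between sleeve_shoulder and bore_mouth below 0.004 m and angle between sleeve's own z axis and vertical below 0.2 rad).
At the end, for the whole second after the job is handed in: The larger sleeve is at rest and released in the bore, upright within 0.06 rad and within 3 mm of its centre, its shoulder no more than 1.5 mm above the top face of the boss (z of sleeve_shoulder in the frame of bore_mouth between -0.003 and 0.0015 m and horizontal distance between sleeve_shoulder and bore_mouth below 0.003 m and angle between the z axis of sleeve and the z axis of bore_mouth, either way round below 0.06 rad and linear speed of sleeve below 0.01 m/s and contact force between the fingers and sleeve below 0.2 N); the robot touches nothing.
It fails at once if the mill is pressed with more than 34 N (its body forced down more than 7.5 mm into its foot) (value of joint mill_body above 0.0075 m).
It fails at once if the arm or gripper pushes on the mill itself with more than 10 N (contact force between the arm and mill_foot above 10 N).
It fails at once if the smaller sleeve moved more than 15 mm (distance of small_sleeve from where it was at the start of the episode above 0.015 m).
It fails at once if the crank, the mug or the teaspoon moved more than 20 mm (distance of any of crank, mug, teaspoon from where it was at the start of the episode above 0.02 m).
It also fails if it takes over 40 s, if anything falls off the work surface, if the arm or the gripper's body presses on something with over 40 N, if the wrist force passes 120 N, or if a joint passes its speed limit or range.

## Working session

There is one attempt and no reset: what is moved stays moved. The work goes in short steps, Python scripts to look and compute and a tool call to move; the robot and the scene stay as the last step left them, time stands still between calls to the robot, and variables do not carry over. Pictures are saved under pics/ and viewed, at most 10 in all, crops included, and the job is handed in when it is done.

Besides the shell and the picture viewer there is one more tool, called after "Call:" as name(argument=value, ...) on one line, values as JSON. play_rows: Moves the arm, as the interface text tells. Its arguments: {"type":"object","properties":{"steps":{"type":"array"},"grip_force":{"type":"number"}},"required":["steps"]}

```bash
mkdir -p pics; cat > h.py <<'E'
from rig import r, vision
import numpy as np, cv2
def px2w(cam,uv,depth=None,z=None):
    c=vision.calibration(cam);K=np.array(c["mtx"]);T=np.array(c["extrinsics"])
    x=(uv[0]-K[0,2])/K[0,0];y=(uv[1]-K[1,2])/K[1,1]
    if cam=="wrist":
        t=np.hypot(x,y);s=np.tan(t)/t if t>1e-9 else 1;x*=s;y*=s
    d=T[:3,:3]@np.array([x,y,1.]);o=T[:3,3]
    k=depth if z is None else (z-o[2])/d[2]
    return o+k*d
def save(n,im,s=1): cv2.imwrite(f"pics/{n}.png",cv2.resize(cv2.cvtColor(im,cv2.COLOR_RGB2BGR),None,fx=s,fy=s))
E
python3 - <<'E'
from h import *
s=r.sense();print(s)
ims=[]
for cam in ("top","side"):
    im,d=vision.grab_frame(cam);ims.append(im)
    c=vision.calibration(cam);print(cam,np.round(c["extrinsics"],2).tolist(),np.round(c["mtx"],1).tolist())
    for t in ("sleeve","small_sleeve","mill_foot","bore_mouth","mug","crank","teaspoon"):
        for q in vision.landmark_of(cam,t):
            u=q["uv"]; dd=d[min(383,max(0,int(u[1]))),min(511,max(0,int(u[0])))]
            print(t,np.round(u,1),round(q["conf"],2),np.round(px2w(cam,u,dd)),"z0/96",np.round(px2w(cam,u,z=96 if t=="bore_mouth" else 0)))
    save(cam,im,1.5)
E
```

```text
{'clock': 0.0, 'qpos': array([ 1.18962422e+00,  3.53667052e-01,  1.63415931e+00,  2.51284094e-05,
        1.15519026e+00, -2.36025193e-03]), 'qvel': array([ 0.00158358,  0.00096366,  0.00059919,  0.00021784,  0.00093899,
       -0.00135188]), 'joint_efforts': array([-1.80356169e-04, -6.05243325e+01, -3.42060399e+01, -1.19553852e-04,
        9.41825216e-03, -7.19348463e-05]), 'eef_pos': array([230.92317581, 580.24857889, 230.53909995]), 'tcp_rot': array([-3.14016873e+00, -2.63356826e-05,  2.76277062e+00]), 'contact_force': array([ 0.34270974, -0.98852284,  0.09741371]), 'wrist_torque': array([0.00209717, 0.03853606, 0.03711899]), 'grasp_force': 0.0, 'opening': 1.0009272936792253}
top [[-0.02, -0.99, 0.13, 337.69], [-1.0, 0.02, -0.01, 54.73], [0.01, -0.13, -0.99, 1221.7], [0.0, 0.0, 0.0, 1.0]] [[358.6, 0.0, 252.0], [0.0, 358.6, 193.5], [0.0, 0.0, 1.0]]
sleeve [301.5 185.6] 0.52 [ 521. -128.   29.] z0/96 [ 526. -132.    0.]
small_sleeve [243.2 176.6] 0.53 [543.  68.  95.] z0/96 [561.  69.   0.]
small_sleeve [348.2 211.1] 0.41 [ 431. -277.   42.] z0/96 [ 435. -289.    0.]
mill_foot [111.
[... 670 characters left out ...]
91], [-0.02, -0.85, -0.52, 1019.98], [0.0, 0.0, 0.0, 1.0]] [[471.8, 0.0, 252.8], [0.0, 471.8, 191.5], [0.0, 0.0, 1.0]]
sleeve [306.3 213.2] 0.43 [ 505. -144.   12.] z0/96 [ 522. -144.   -0.]
sleeve [305.5 210.8] 0.35 [ 504. -141.   23.] z0/96 [ 538. -141.    0.]
small_sleeve [344.  226.3] 0.48 [ 416. -280.   23.] z0/96 [ 449. -284.    0.]
mill_foot [379.5 215.4] 0.68 [ 461. -406.   48.] z0/96 [ 532. -419.   -0.]
mill_foot [131.  210.2] 0.62 [435. 516.  33.] z0/96 [482. 538.   0.]
bore_mouth [381.  198.9] 0.81 [ 516. -413.   83.] z0/96 [ 496. -409.   96.]
bore_mouth [128.9 192.7] 0.71 [482. 534.  81.] z0/96 [458. 523.  96.]
bore_mouth [253.2 185.3] 0.48 [585.  66.  76.] z0/96 [552.  62.  96.]
```

View pics/top.png

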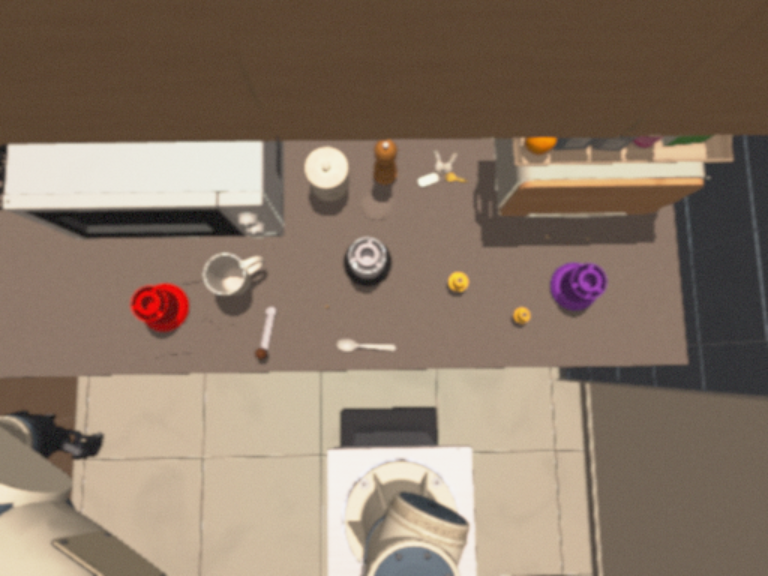

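View pics/side.png

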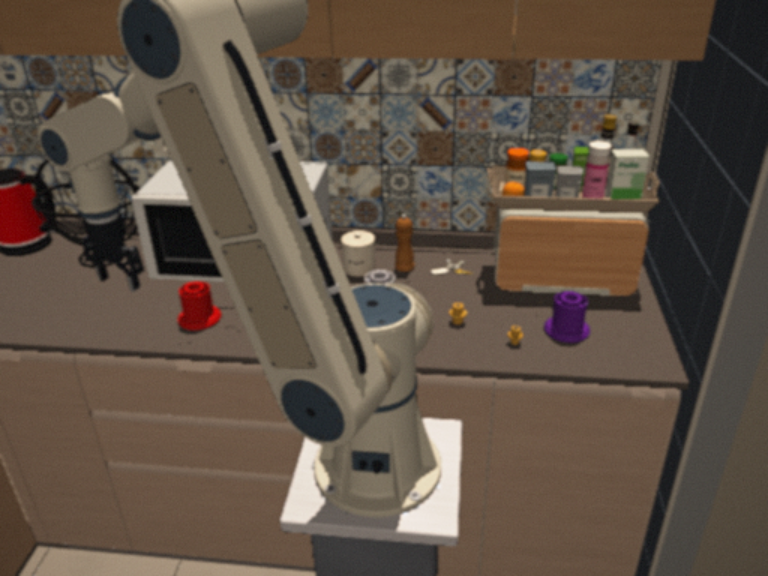

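The top view shows two brass sleeves at about (305,188) and (348,211) in raw pixels. The black and silver mill is at (245,173), between a red look-alike at (107,203) and a purple one at (385,190). The sleeve at (305,188) looks larger, so I'll confirm that with a crop and metric sizes.

```bash
python3 - <<'E'
from h import *
im,d=vision.grab_frame("top")
save("crop",im[165:230,285:370],8)
hsv=cv2.cvtColor(im,cv2.COLOR_RGB2HSV)
m=((hsv[...,0]>15)&(hsv[...,0]<32)&(hsv[...,1]>130)&(hsv[...,2]>90)).astype(np.uint8)
m[:170]=0;m[240:]=0
n,l,st,ce=cv2.connectedComponentsWithStats(m)
for i in range(1,n):
    if st[i,4]<30: continue
    v,u=np.where(l==i)
    P=np.array([px2w("top",(a,b),d[b,a]) for a,b in zip(u,v) if d[b,a]>0])
    top=P[P[:,2]>P[:,2].max()-6]
    print(ce[i],st[i],"zmax",P[:,2].max(),"topc",top.mean(0),np.ptp(top,axis=0),"ext",np.ptp(P,axis=0))
    sh=P[(P[:,2]>20)&(P[:,2]<35)]
    print(" shoulder mid",(sh.min(0)+sh.max(0))/2)
# mill: points above 80
c=[]
for v in range(145,205):
  for u in range(215,275):
    if d[v,u]>0:
        p=px2w("top",(u,v),d[v,u])
        if p[2]>85: c.append(p)
c=np.array(c);c=c[np.hypot(c[:,0]-560,c[:,1]-70)<70];print("rim",c.mean(0),c.min(0),c.max(0),len(c), (c.min(0)+c.max(0))/2)
b=c[c[:,2]>93];print(b.mean(0),(b.min(0)+b.max(0))/2,np.ptp(b,axis=0))
E
```

```text
[305.19480519 187.52597403] [299 181  14  14 154] zmax 54.203408271958324 topc [ 515.25880824 -140.17642148   50.60900601] [23.07485015 23.62582882  5.92755101] ext [46.39354469 46.66555525 58.63822131]
 shoulder mid [ 514.90530901 -142.39607688   28.62466674]
[347.28431373 209.91176471] [342 205  12  11 102] zmax 48.31785564399024 topc [ 437.78779113 -282.25858972   44.41656225] [13.58871668 17.46956188  5.79585527] ext [36.57889743 34.78610778 50.70466089]
 shoulder mid [ 436.50059923 -280.95112771   27.22617904]Traceback (most recent call last):
  File "<stdin>", line 21, in <module>
  File "h.py", line 4, in px2w
    c=vision.calibration(cam);K=np.array(c["mtx"]);T=np.array(c["extrinsics"])
ValueError: time passes only in moves, steps and waits
```

View pics/crop.png

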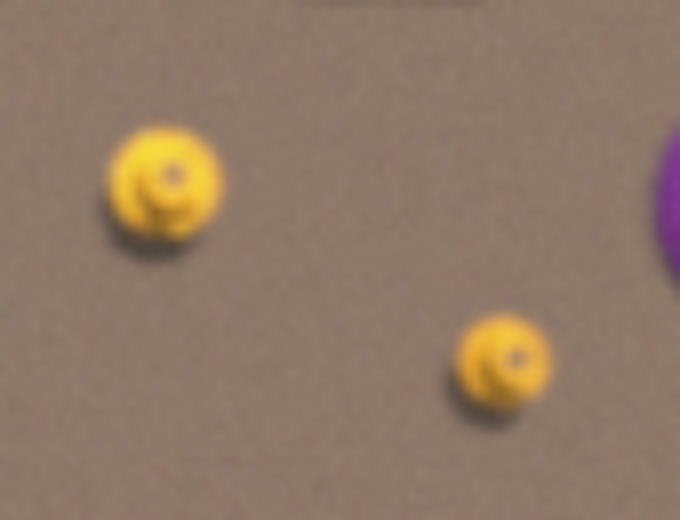

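The sleeve at (305,188) is the larger one: its shoulder spans about 46 mm and its height about 50 mm, against 36 mm and 44 mm for the one at (347,210). I'll move towards the mill and look with the wrist camera on the way.

Call:
play_rows(steps=[{"delta_pos": [-4, -3.2, 0], "yaw": 0, "jaw": 100}, {"delta_pos": [-8, -6.4, 0], "yaw": 0, "jaw": 100}, {"delta_pos": [-12, -9.6, 0], "yaw": 0, "jaw": 100}, {"delta_pos": [-16, -12.8, 0], "yaw": 0, "jaw": 100}, {"delta_pos": [-20, -16, 0], "yaw": 0, "jaw": 100}, {"delta_pos": [-24, -19.2, 0], "yaw": 0, "jaw": 100}, {"delta_pos": [-28, -22.4, 0], "yaw": 0, "jaw": 100}, {"delta_pos": [-30, -24, 0], "yaw": 0, "jaw": 100}])

```text
clock: 1.65
eef_pos: [422.1, 244.2, 231.6]
tcp_rot: [3.141, 0.001, 2.762]
contact_force: [-0.1, 0.3, -0.6]
opening: 0.997
grasp_force: 0.0
```

Call:
play_rows(steps=[{"delta_pos": [-3.2, -2.5, 0], "yaw": 0, "jaw": 100}, {"delta_pos": [-6.4, -5, 0], "yaw": 0, "jaw": 100}, {"delta_pos": [-9.6, -7.5, 0], "yaw": 0, "jaw": 100}, {"delta_pos": [-12.8, -10, 0], "yaw": 0, "jaw": 100}, {"delta_pos": [-15, -12, 0], "yaw": 0, "jaw": 100}, {"delta_pos": [-15.7, -12.7, 0], "yaw": 0, "jaw": 100}, {"delta_pos": [-15.7, -12.7, 0], "yaw": 0, "jaw": 100}, {"delta_pos": [-15.7, -12.7, 0], "yaw": 0, "jaw": 100}])

```text
clock: 2.45
eef_pos: [519.5, 71.4, 231.2]
tcp_rot: [3.141, -0.001, 2.763]
contact_force: [0.2, 0.2, 0.5]
opening: 1.0
grasp_force: 0.0
```

```bash
cat > h.py <<'E'
from rig import r, vision
import numpy as np, cv2
def cal(cam): c=vision.calibration(cam);return np.array(c["mtx"]),np.array(c["extrinsics"])
def px2w(cam,C,u,v,depth=None,z=None):
    K,T=C;u=np.atleast_1d(u);v=np.atleast_1d(v)
    x=(u-K[0,2])/K[0,0];y=(v-K[1,2])/K[1,1]
    if cam=="wrist":
        t=np.maximum(np.hypot(x,y),1e-9);s=np.tan(t)/t;x=x*s;y=y*s
    d=np.stack([x,y,np.ones_like(x)],1)@T[:3,:3].T;o=T[:3,3]
    k=depth if z is None else (z-o[2])/d[:,2]
    return o+np.atleast_1d(k)[:,None]*d
def save(n,im,s=1): cv2.imwrite(f"pics/{n}.png",cv2.resize(cv2.cvtColor(im,cv2.COLOR_RGB2BGR),None,fx=s,fy=s))
def tool(target):  # cm, tool axes, from measured pose
    from scipy.spatial.transform import Rotation as R
    s=r.sense();Rm=R.from_euler("xyz",s["tcp_rot"]).as_matrix()
    return np.round(Rm.T@(np.array(target)-s["eef_pos"])/10,2)
E
python3 - <<'E'
from h import *
s=r.sense();print(s["clock"],s["eef_pos"],s["tcp_rot"],s["qpos"])
C=cal("wrist");im,d=vision.grab_frame("wrist");save("w1",im,1.5);np.savez("w1.npz",im=im,d=d,K=C[0],T=C[1])
print(np.round(C[1],3).tolist(),C[0])
for t,z in (("bore_mouth",96),("mill_foot",0),("sleeve",0),("small_sleeve",0)):
    for q in vision.landmark_of("wrist",t): print(t,np.round(q["uv"],1),round(q["conf"],2),px2w("wrist",C,*q["uv"],z=z).round(1))
E
```

```text
2.45 [519.49417128  71.41034877 231.21776132] [ 3.14139402e+00 -6.24601284e-04  2.76257567e+00] [ 1.33431376e-01  1.96864132e-01  1.84681005e+00  5.38333483e-04
  1.09836551e+00 -1.05859298e+00]
[[0.37, 0.887, 0.276, 448.618], [0.929, -0.353, -0.109, 100.739], [0.001, 0.296, -0.955, 373.372], [0.0, 0.0, 0.0, 1.0]] [[297.31863964   0.         249.75169994]
 [  0.         297.31863964 189.51163642]
 [  0.           0.           1.        ]]
bore_mouth [255.7 223.7] 0.64 [[564.8  61.2  96. ]]
bore_mouth [203.4  57.3] 0.42 [[394.7  76.6  96. ]]
mill_foot [497.5  39.7] 0.95 [[469.4 521.5  -0. ]]
mill_foot [258.9 193.9] 0.82 [[566.5  67.1   0. ]]
mill_foot [ 13.  248.5] 0.78 [[ 499.9 -395.5    0. ]]
small_sleeve [ 27.6 197. ] 0.83 [[ 433.1 -286.2    0. ]]
```

View pics/w1.png

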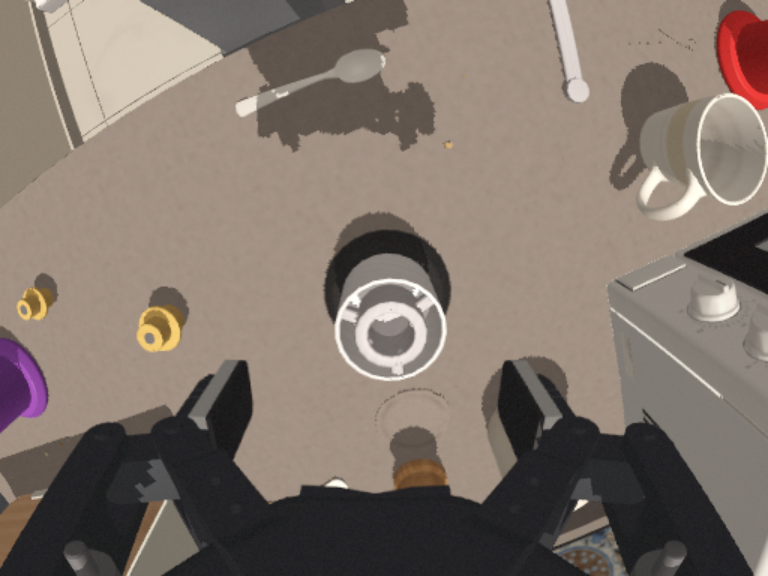

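The wrist view shows the mill with its boss ring and bore at about raw (260,221), the larger sleeve with its hub top at (100,224), and the small sleeve at (22,203). I'll refine both positions from depth.

```bash
python3 - <<'E'
from h import *
from scipy.optimize import least_squares
a=np.load("w1.npz");im,d=a["im"],a["d"];C=(a["K"],a["T"])
v,u=np.mgrid[0:384,0:512];P=px2w("wrist",C,u.ravel(),v.ravel(),d.ravel()).reshape(384,512,3);ok=d>0
def circ(Q):
    f=least_squares(lambda p:np.hypot(Q[:,0]-p[0],Q[:,1]-p[1])-p[2],[*Q[:,:2].mean(0),25],loss="soft_l1");return f.x.round(2)
m=ok&(np.hypot(P[...,0]-560,P[...,1]-68)<60)&(P[...,2]>80)
print("mill z hist",np.histogram(P[m][:,2],bins=np.arange(80,108,2)))
c=None
for nm,cx,lo,hi,R in (("boss",(562,66),93.5,102,32),("hub",(515,-141),44,56,25),("shoulder",(515,-141),20,35,35)):
    m=ok&(np.hypot(P[...,0]-cx[0],P[...,1]-cx[1])<R)&(P[...,2]>lo)&(P[...,2]<hi);Q=P[m]
    k=m.astype(np.uint8);cs,_=cv2.findContours(k,cv2.RETR_EXTERNAL,cv2.CHAIN_APPROX_NONE)
    cc=max(cs,key=len)[:,0];E=P[cc[:,1],cc[:,0]]
    print(nm,len(Q),Q.mean(0).round(1),np.ptp(Q,axis=0).round(1),"outer circ",circ(E))
# bore via pixel: dark inside ring, projected on z=96
g=cv2.cvtColor(im,cv2.COLOR_RGB2GRAY)
U=px2w("wrist",C,u.ravel(),v.ravel(),z=96).reshape(384,512,3)
x0,y0=561,66
for ang in np.arange(0,360,30):
    pass
# ring brightness rectified
gx,gy=np.meshgrid(np.arange(515,610,.5),np.arange(20,115,.5))
K,T=C;W=np.stack([gx,gy,np.full_like(gx,96)],-1).reshape(-1,3);c_=(W-T[:3,3])@T[:3,:3]
rr=np.hypot(c_[:,0],c_[:,1]);t=np.arctan2(rr,c_[:,2]);uu=K[0,2]+K[0,0]*t*c_[:,0]/rr;vv=K[1,2]+K[0,0]*t*c_[:,1]/rr
rec=cv2.remap(im,uu.reshape(gx.shape).astype(np.float32),vv.reshape(gx.shape).astype(np.float32),cv2.INTER_LINEAR)
save("rec",rec,3)
rg=cv2.cvtColor(rec,cv2.COLOR_RGB2GRAY)
# template match: annulus 16..25 bright
yy,xx=np.mgrid[-60:61,-60:61]/2;R=np.hypot(xx,yy);tm=np.where((R>16.5)&(R<24.5),1.,0);tm[(R<=15)]=-.0
mask=(R<29).astype(np.float32)
sc=cv2.matchTemplate(rg.astype(np.float32),tm.astype(np.float32),cv2.TM_CCOEFF_NORMED,mask=mask)
_,mx,_,loc=cv2.minMaxLoc(sc);print("annulus",mx,515+(loc[0]+60)/2,20+(loc[1]+60)/2)
E
```

```text
mill z hist (array([155, 142, 220, 312, 548, 218,  93, 707, 241,   0,   0,   0,   0]), array([ 80,  82,  84,  86,  88,  90,  92,  94,  96,  98, 100, 102, 104,
       106]))
boss 984 [564.7  66.1  95.5] [48.9 49.7  4.3] outer circ [565.63  65.72  24.14]
hub 276 [ 514.1 -136.2   48.4] [26.8 27.1  6.6] outer circ [ 514.3  -137.03   12.9 ]
shoulder 369 [ 512.5 -129.5   28.7] [43.2 42.4 11.1] outer circ [ 514.59 -137.15   20.19]
annulus 0.8446260094642639 566.5 65.5
```

View pics/rec.png

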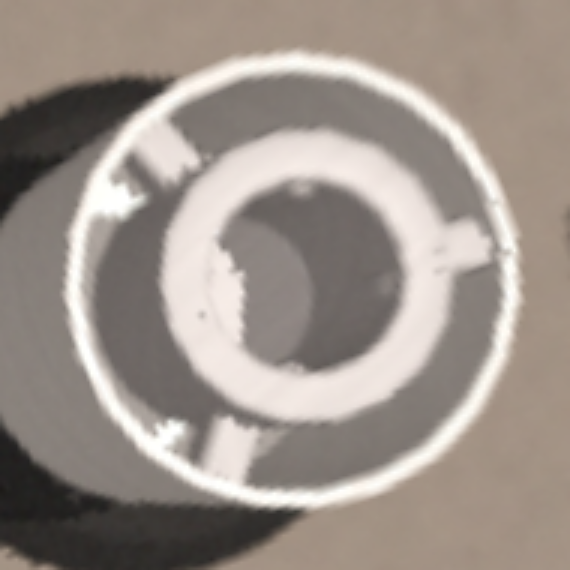

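Ring centre is (566.2,65.6) in the rectified view. Next I'll look at the sleeve from the same relative camera pose, so the camera bias cancels out.

Call:
play_rows(steps=[{"delta_pos": [-0.5, -4, 0], "yaw": 0, "jaw": 100}, {"delta_pos": [-1.1, -8, 1], "yaw": 0, "jaw": 100}, {"delta_pos": [-1.6, -12, 2], "yaw": 0, "jaw": 100}, {"delta_pos": [-2.1, -16, 3], "yaw": 0, "jaw": 100}, {"delta_pos": [-2.6, -19.5, 4], "yaw": 0, "jaw": 100}, {"delta_pos": [-2.74, -20.8, 4.7], "yaw": 0, "jaw": 100}, {"delta_pos": [-2.74, -20.8, 4.7], "yaw": 0, "jaw": 100}, {"delta_pos": [-2.74, -20.8, 4.7], "yaw": 0, "jaw": 100}])

```text
clock: 3.5
eef_pos: [468.8, -131.9, 184.4]
tcp_rot: [3.141, -0.0, 2.762]
contact_force: [-0.1, 0.1, 0.6]
opening: 1.0
grasp_force: 0.0
```

```bash
python3 - <<'E'
from h import *
from scipy.optimize import least_squares
s=r.sense();print(s["clock"],s["eef_pos"],s["tcp_rot"])
C=cal("wrist");im,d=vision.grab_frame("wrist");np.savez("w2.npz",im=im,d=d,K=C[0],T=C[1]);save("w2",im)
v,u=np.mgrid[0:384,0:512];P=px2w("wrist",C,u.ravel(),v.ravel(),d.ravel()).reshape(384,512,3)
hsv=cv2.cvtColor(im,cv2.COLOR_RGB2HSV);br=(hsv[...,0]>12)&(hsv[...,0]<34)&(hsv[...,1]>100)
near=np.hypot(P[...,0]-514,P[...,1]+137)<35
m=near&(d>0)&(P[...,2]>44)&(P[...,2]<56)
def circ(Q):
    return least_squares(lambda p:np.hypot(Q[:,0]-p[0],Q[:,1]-p[1])-p[2],[*Q[:,:2].mean(0),13],loss="soft_l1").x.round(2)
cs,_=cv2.findContours(m.astype(np.uint8),cv2.RETR_EXTERNAL,cv2.CHAIN_APPROX_NONE);cc=max(cs,key=len)[:,0]
print("hub px",cc.mean(0),"depth circ",circ(P[cc[:,1],cc[:,0]]),"z",np.median(P[m][:,2]))
print("plane49 circ",circ(px2w("wrist",C,cc[:,0],cc[:,1],z=49.)))
k=near&(P[...,2]>22)&(P[...,2]<33)&(d>0);
k=(near&br&(P[...,2]>15)).astype(np.uint8)
cs,_=cv2.findContours(k,cv2.RETR_EXTERNAL,cv2.CHAIN_APPROX_NONE);cc=max(cs,key=len)[:,0]
Q=px2w("wrist",C,cc[:,0],cc[:,1],z=29.);f=circ(Q);print("outline plane29",f,np.ptp(Q,axis=0))
E
```

```text
3.5 [ 468.83864938 -131.92959505  184.40207135] [ 3.14112658e+00 -1.27597416e-04  2.76239569e+00]
hub px [259.47222222 221.43055556] depth circ [ 514.25 -137.95   13.02] z 48.74365699283632
plane49 circ [ 513.53 -137.77   13.34]
outline plane29 [ 513.91 -137.92   21.62] [45.14753196 43.61669647  0.        ]
```

View pics/w2.png

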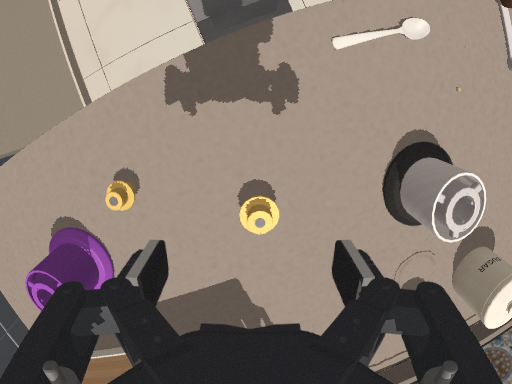

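The hub is at raw (260,221), almost exactly where the bore appeared in the earlier view. That puts the sleeve at (513.8,-137.9), and the bore is (52,203.6) away from it. Now I'll descend and grasp.

Call:
play_rows(steps=[{"delta_pos": [-3, 0.8, 1], "yaw": 0, "jaw": 100}, {"delta_pos": [-4.4, 1.11, 4], "yaw": 0, "jaw": 100}, {"delta_pos": [-4.4, 1.11, 7], "yaw": 0, "jaw": 100}, {"delta_pos": [-4.4, 1.11, 10], "yaw": 0, "jaw": 100}, {"delta_pos": [-4.4, 1.11, 12.5], "yaw": 0, "jaw": 100}, {"delta_pos": [-4.4, 1.11, 14.5], "yaw": 0, "jaw": 100}, {"delta_pos": [-4.4, 1.11, 15.3], "yaw": 0, "jaw": 100}, {"delta_pos": [-4.4, 1.11, 15.3], "yaw": 0, "jaw": 100}])

```text
clock: 4.35
eef_pos: [513.5, -137.5, 30.8]
tcp_rot: [-3.142, -0.001, 2.764]
contact_force: [0.2, -0.3, 1.2]
opening: 1.003
grasp_force: 0.0
```

Call:
play_rows(grip_force=80, steps=[{"delta_pos": [0, 0, 0], "yaw": 0, "jaw": 50}, {"delta_pos": [0, 0, 0], "yaw": 0, "jaw": 38}, {"delta_pos": [0, 0, 0], "yaw": 0, "jaw": 32}, {"delta_pos": [0, 0, 0], "yaw": 0, "jaw": 26}, {"delta_pos": [0, 0, 0], "yaw": 0, "jaw": 10}, {"delta_pos": [0, 0, 0], "yaw": 0, "jaw": 0}, {"delta_pos": [0, 0, 0], "yaw": 0, "jaw": 0}, {"delta_pos": [0, 0, 0], "yaw": 0, "jaw": 0}])

```text
clock: 5.15
eef_pos: [514.1, -138.9, 32.3]
tcp_rot: [3.141, 0.001, 2.763]
contact_force: [-1.8, 0.3, 8.7]
opening: 0.268
grasp_force: 78.0
```

Call:
play_rows(steps=[{"delta_pos": [0, 0, -0.5], "yaw": 0, "jaw": 0}, {"delta_pos": [0, 0, -2], "yaw": 0, "jaw": 0}, {"delta_pos": [0, 0, -5], "yaw": 0, "jaw": 0}, {"delta_pos": [0, 0, -8], "yaw": 0, "jaw": 0}, {"delta_pos": [0, 0, -11], "yaw": 0, "jaw": 0}, {"delta_pos": [0, 0, -13.5], "yaw": 0, "jaw": 0}, {"delta_pos": [0, 0, -14.5], "yaw": 0, "jaw": 0}, {"delta_pos": [0, 0, -14.5], "yaw": 0, "jaw": 0}])

```text
clock: 5.95
eef_pos: [514.2, -138.8, 177.4]
tcp_rot: [3.141, 0.002, 2.763]
contact_force: [-0.4, 0.6, -2.5]
opening: 0.269
grasp_force: 78.6
```

```bash
cat > held.py <<'E'
from h import *
from scipy.optimize import least_squares
import sys
s=r.sense();print(s["clock"],s["eef_pos"],s["tcp_rot"],s["contact_force"],s["opening"])
C=cal("wrist");im,d=vision.grab_frame("wrist")
T0=s["eef_pos"]
v,u=np.mgrid[0:384,0:512];P=px2w("wrist",C,u.ravel(),v.ravel(),d.ravel()).reshape(384,512,3)
hsv=cv2.cvtColor(im,cv2.COLOR_RGB2HSV);br=(hsv[...,0]>12)&(hsv[...,0]<34)&(hsv[...,1]>100)&(d>0)&(np.linalg.norm(P-T0,axis=-1)<60)
Q=P[br]-T0;print(len(Q),"z rel hist",np.histogram(Q[:,2],bins=np.arange(-45,30,3)))
vv,uu=np.where(br);print("px",uu.min(),uu.max(),vv.min(),vv.max())
x0,x1,y0,y1=uu.min()-25,uu.max()+25,vv.min()-25,vv.max()+25
save(sys.argv[1],im[max(0,y0):y1,max(0,x0):x1],5)
np.savez(sys.argv[1]+".npz",im=im,d=d,K=C[0],T=C[1],br=br,T0=T0,P=P)
E
python3 held.py w3
```

```text
5.95 [ 514.15039604 -138.83079146  177.41280079] [3.14129716e+00 2.40641405e-03 2.76267953e+00] [-0.40482842  0.63578934 -2.47979961] 0.26911998427168976
3451 z rel hist (array([   0,    0,    0,    0,    4,   29,    1,    0,    0,    0,    0,
          0,   71, 1031,  215,  101,  111,  109,  125,  133, 1499,   19,
          2,    0]), array([-45, -42, -39, -36, -33, -30, -27, -24, -21, -18, -15, -12,  -9,
        -6,  -3,   0,   3,   6,   9,  12,  15,  18,  21,  24,  27]))
px 211 287 203 320
```

View pics/w3.png

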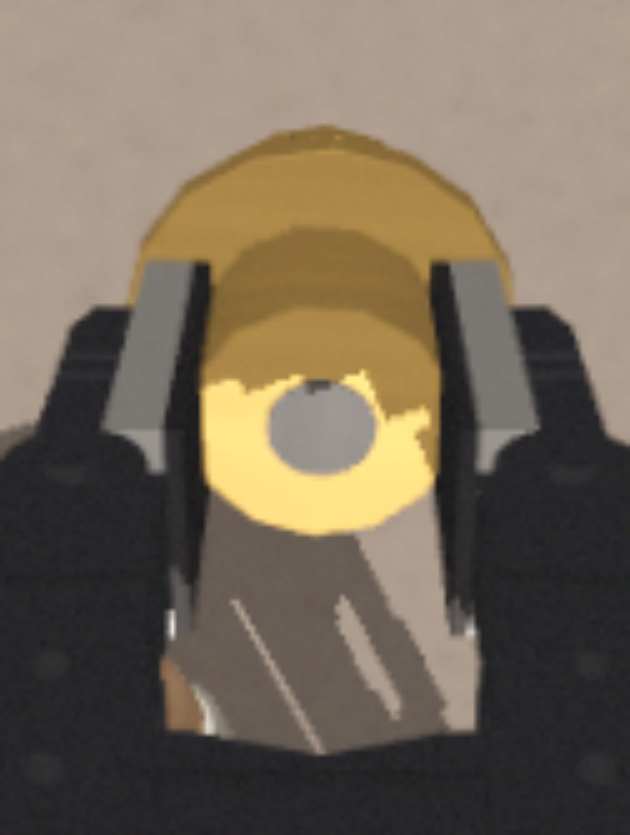

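The sleeve is held squarely, with the hub top and the shoulder both visible between the pads. I'll fit its centre and tilt relative to the TCP.

```bash
cat > fit.py <<'E'
from h import *
from scipy.optimize import least_squares
import sys
a=np.load(sys.argv[1]+".npz");P=a["P"];br=a["br"];T0=a["T0"];C=(a["K"],a["T"]);d=a["d"]
Q=P-T0
hub=(d>0)&(Q[...,2]>14)&(Q[...,2]<20)&(np.hypot(Q[...,0],Q[...,1])<18)&br
H=Q[hub];A=np.c_[H[:,:2],np.ones(len(H))];p,*_=np.linalg.lstsq(A,H[:,2],rcond=None);print("hubtop plane",p.round(3))
def circ(Z,R):
    f=least_squares(lambda p:np.hypot(Z[:,0]-p[0],Z[:,1]-p[1])-R,Z[:,:2].mean(0),loss="soft_l1",f_scale=.5);return f.x.round(2),np.abs(f.fun).mean().round(2)
yaw=2.763;tx=np.array([np.cos(yaw),np.sin(yaw)]);ty=np.array([np.sin(yaw),-np.cos(yaw)])
def edge(m,R,z,lim):
    cs,_=cv2.findContours(cv2.morphologyEx(m.astype(np.uint8),cv2.MORPH_CLOSE,np.ones((9,9))),cv2.RETR_EXTERNAL,cv2.CHAIN_APPROX_NONE);cc=max(cs,key=len)[:,0]
    Z=px2w("wrist",C,cc[:,0]*1.,cc[:,1]*1.,z=T0[2]+z)-T0
    Z=Z[np.abs(Z[:,:2]@ty)<lim] if lim>0 else Z
    return circ(Z,R)
zt=p[2];print("hub",edge(hub,13.5,zt,12))
ks=[]
sh=br&(Q[...,2]<zt-15)
# front arc of shoulder: upper image contour
cols=np.where(sh.any(0))[0];rows=sh.argmax(0)[cols]
Z=px2w("wrist",C,cols*1.,rows*1.,z=T0[2]+zt-20)-T0
Z2=px2w("wrist",C,cols*1.,rows*1.,z=T0[2]+zt-25)-T0
print("shoulder top",circ(Z,22),"shoulder bottom edge",circ(Z2,22))
print("tool x,y dirs",tx,ty)
E
python3 fit.py w3
```

```text
hubtop plane [ 6.000e-03 -1.400e-02  1.632e+01]
hub (array([0.04, 1.65]), np.float64(0.44))
shoulder top (array([-0.32,  1.39]), np.float64(0.5)) shoulder bottom edge (array([1.27, 0.7 ]), np.float64(0.4))
tool x,y dirs [-0.92918573  0.36961315] [0.36961315 0.92918573]
```

Call:
play_rows(steps=[{"delta_pos": [0.4, 3, 0], "yaw": 0, "jaw": 0}, {"delta_pos": [0.9, 7, 0], "yaw": 0, "jaw": 0}, {"delta_pos": [1.4, 11, 0], "yaw": 0, "jaw": 0}, {"delta_pos": [1.9, 15, 0], "yaw": 0, "jaw": 0}, {"delta_pos": [2.4, 18.5, 0.5], "yaw": 0, "jaw": 0}, {"delta_pos": [2.6, 20.2, 0.9], "yaw": 0, "jaw": 0}, {"delta_pos": [2.69, 20.78, 1.2], "yaw": 0, "jaw": 0}, {"delta_pos": [2.69, 20.78, 1.2], "yaw": 0, "jaw": 0}])

```text
clock: 6.8
eef_pos: [564.4, 64.3, 162.7]
tcp_rot: [-3.14, -0.002, 2.764]
contact_force: [-0.6, -0.4, -2.4]
opening: 0.273
grasp_force: 78.9
```

```bash
python3 held.py w4; python3 fit.py w4; python3 - <<'E'
from h import *
from scipy.optimize import least_squares
a=np.load("w4.npz");P=a["P"];d=a["d"];T0=a["T0"];im=a["im"];br=a["br"]
save("w4full",im[100:384,130:390],2.3)
m=(d>0)&(P[...,2]>86)&(P[...,2]<102)&~br&(np.hypot(P[...,0]-566,P[...,1]-65)<50)
Q=P[m];print(len(Q),np.histogram(Q[:,2],bins=np.arange(86,104,2))[0])
k=m.astype(np.uint8);cs,_=cv2.findContours(k,cv2.RETR_EXTERNAL,cv2.CHAIN_APPROX_NONE);cc=np.vstack(cs)[:,0];E=P[cc[:,1],cc[:,0]]
R=np.hypot(E[:,0]-566,E[:,1]-65);E=E[(R>35)&(R<44)]
f=least_squares(lambda p:np.hypot(E[:,0]-p[0],E[:,1]-p[1])-39,[566,65],loss="soft_l1");print("rim",len(E),f.x,np.abs(f.fun).mean(),"z",E[:,2].mean())
b=m&(P[...,2]>93.5);E=P[b];print("boss pts",len(E),E.mean(0))
R=np.hypot(E[:,0]-566,E[:,1]-65);print(np.percentile(R,[0,50,100]))
E
python3 - <<'E'
import sys;sys.path.insert(0,'.')
from h import *
print(1)
E
```

```text
6.8 [564.44793541  64.28520616 162.70249318] [-3.14002586e+00 -2.28493993e-03  2.76384166e+00] [-0.61484159 -0.44987681 -2.40957955] 0.2729615268696422
3441 z rel hist (array([   0,    0,    0,    0,    3,   29,    0,    0,    0,    0,    0,
          0,   55, 1012,  235,  101,  119,  110,  120,  130, 1502,   21,
          1,    0]), array([-45, -42, -39, -36, -33, -30, -27, -24, -21, -18, -15, -12,  -9,
        -6,  -3,   0,   3,   6,   9,  12,  15,  18,  21,  24,  27]))
px 211 287 203 315
hubtop plane [ 2.0000e-03 -1.3000e-02  1.6281e+01]
hub (array([-0.01,  1.77]), np.float64(0.42))
shoulder top (array([-0.31,  1.33]), np.float64(0.53)) shoulder bottom edge (array([1.25, 0.64]), np.float64(0.42))
tool x,y dirs [-0.92918573  0.36961315] [0.36961315 0.92918573]
2472 [349 712 209  72 898 232   0   0]
rim 267 [566.13517176  65.29287986] 1.0825534040494997 z 88.69992382453013
boss pts 1157 [555.93003098  70.06950937  95.40545979]
[15.4686105  21.13578426 25.42403028]
1
```

View pics/w4full.png

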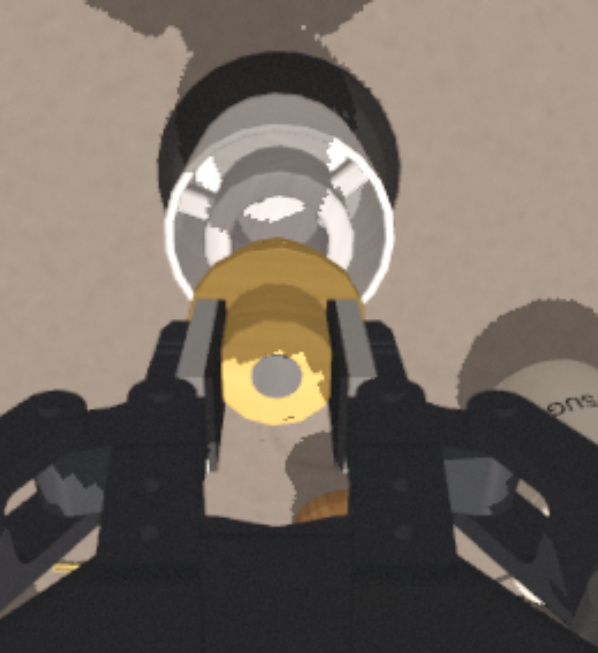

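```bash
python3 - <<'E'
from h import *
for i in range(4):
    vision.grab_frame("wrist");s=r.sense();print(s["eef_pos"],s["tcp_rot"],s["contact_force"])
print(tool([566.1,64.1,131]))
E
```

```text
[564.75798537  63.22466852 163.67351853] [-3.14048969e+00 -1.09702066e-03  2.76226755e+00] [-0.12744483  0.00663395 -1.36686661]
[565.00595366  63.09057663 164.03492891] [-3.14091778e+00 -5.11114827e-04  2.76174427e+00] [ 0.75374625  0.285477   -1.22574745]
[565.1764949   63.12239916 164.2585976 ] [-3.14124766e+00 -1.31633838e-04  2.76145754e+00] [-0.42712415  0.54636662 -2.13719716]
[565.31288565  63.22149764 164.45579228] [-3.14149184e+00  2.16311184e-04  2.76142270e+00] [ 0.75225406  0.1480066  -1.81256236]
[-0.04  0.11  3.35]
```

Call:
play_rows(steps=[{"delta_pos": [-0.03, 0.09, 0.5], "yaw": 0, "jaw": 0}, {"delta_pos": [-0.03, 0.09, 1.2], "yaw": 0, "jaw": 0}, {"delta_pos": [-0.03, 0.09, 2], "yaw": 0, "jaw": 0}, {"delta_pos": [-0.03, 0.09, 2.6], "yaw": 0, "jaw": 0}, {"delta_pos": [-0.03, 0.09, 3], "yaw": 0, "jaw": 0}, {"delta_pos": [-0.03, 0.09, 3.3], "yaw": 0, "jaw": 0}, {"delta_pos": [-0.03, 0.09, 3.5], "yaw": 0, "jaw": 0}, {"delta_pos": [-0.03, 0.09, 3.5], "yaw": 0, "jaw": 0}])

```text
clock: 7.85
eef_pos: [565.9, 65.1, 129.1]
tcp_rot: [-3.141, -0.0, 2.763]
contact_force: [0.1, 0.2, -1.6]
opening: 0.271
grasp_force: 78.9
```

Call:
play_rows(steps=[{"delta_pos": [0, 0, 0.05], "yaw": 0, "jaw": 0}, {"delta_pos": [0, 0, 0.1], "yaw": 0, "jaw": 0}, {"delta_pos": [0, 0, 0.15], "yaw": 0, "jaw": 0}, {"delta_pos": [0, 0, 0.2], "yaw": 0, "jaw": 0}, {"delta_pos": [0, 0, 0.25], "yaw": 0, "jaw": 0}, {"delta_pos": [0, 0, 0.3], "yaw": 0, "jaw": 0}, {"delta_pos": [0, 0, 0.3], "yaw": 0, "jaw": 0}, {"delta_pos": [0, 0, 0.3], "yaw": 0, "jaw": 0}])

```text
clock: 8.65
eef_pos: [566.0, 65.1, 126.2]
tcp_rot: [-3.142, -0.0, 2.763]
contact_force: [-0.3, 0.3, -1.3]
opening: 0.275
grasp_force: 78.9
```

Call:
play_rows(steps=[{"delta_pos": [-0.04, -0.07, 0.0], "yaw": 0, "jaw": 0}, {"delta_pos": [-0.04, -0.07, 0.1], "yaw": 0, "jaw": 0}, {"delta_pos": [-0.04, -0.07, 0.2], "yaw": 0, "jaw": 0}, {"delta_pos": [-0.04, -0.07, 0.3], "yaw": 0, "jaw": 0}, {"delta_pos": [-0.04, -0.07, 0.35], "yaw": 0, "jaw": 0}, {"delta_pos": [-0.04, -0.07, 0.4], "yaw": 0, "jaw": 0}, {"delta_pos": [-0.04, -0.07, 0.4], "yaw": 0, "jaw": 0}, {"delta_pos": [-0.04, -0.07, 0.4], "yaw": 0, "jaw": 0}])

```text
clock: 9.45
eef_pos: [566.0, 64.4, 122.3]
tcp_rot: [-3.142, -0.0, 2.763]
contact_force: [-1.5, 0.8, -1.8]
opening: 0.272
grasp_force: 78.9
```

Call:
play_rows(steps=[{"delta_pos": [0, 0, 0.05], "yaw": 0, "jaw": 0}, {"delta_pos": [0, 0, 0.1], "yaw": 0, "jaw": 0}, {"delta_pos": [0, 0, 0.15], "yaw": 0, "jaw": 0}, {"delta_pos": [0, 0, 0.2], "yaw": 0, "jaw": 0}, {"delta_pos": [0, 0, 0.25], "yaw": 0, "jaw": 0}, {"delta_pos": [0, 0, 0.3], "yaw": 0, "jaw": 0}, {"delta_pos": [0, 0, 0.3], "yaw": 0, "jaw": 0}, {"delta_pos": [0, 0, 0.3], "yaw": 0, "jaw": 0}])

```text
clock: 10.25
eef_pos: [566.2, 64.4, 119.5]
tcp_rot: [3.141, 0.0, 2.763]
contact_force: [-3.3, 2.9, 4.9]
opening: 0.271
grasp_force: 79.1
```

Call:
play_rows(steps=[{"delta_pos": [0, 0, 0.05], "yaw": 0, "jaw": 0}, {"delta_pos": [0, 0, 0.1], "yaw": 0, "jaw": 0}, {"delta_pos": [0, 0, 0.15], "yaw": 0, "jaw": 0}, {"delta_pos": [0, 0, 0.2], "yaw": 0, "jaw": 0}, {"delta_pos": [0, 0, 0.25], "yaw": 0, "jaw": 0}, {"delta_pos": [0, 0, 0.3], "yaw": 0, "jaw": 0}, {"delta_pos": [0, 0, 0.3], "yaw": 0, "jaw": 0}, {"delta_pos": [0, 0, 0.3], "yaw": 0, "jaw": 0}])

```text
clock: 11.05
eef_pos: [566.4, 64.4, 116.8]
tcp_rot: [3.141, 0.001, 2.763]
contact_force: [-2.9, 1.5, 8.2]
opening: 0.269
grasp_force: 79.5
```

Call:
play_rows(steps=[{"delta_pos": [0.04, 0.01, 0.05], "yaw": 0, "jaw": 0}, {"delta_pos": [0.04, 0.01, 0.12], "yaw": 0, "jaw": 0}, {"delta_pos": [0.04, 0.01, 0.19], "yaw": 0, "jaw": 0}, {"delta_pos": [0.04, 0.01, 0.26], "yaw": 0, "jaw": 0}, {"delta_pos": [0.04, 0.01, 0.33], "yaw": 0, "jaw": 0}, {"delta_pos": [0.04, 0.01, 0.4], "yaw": 0, "jaw": 0}, {"delta_pos": [0.04, 0.01, 0.4], "yaw": 0, "jaw": 0}, {"delta_pos": [0.04, 0.01, 0.4], "yaw": 0, "jaw": 0}])

```text
clock: 11.85
eef_pos: [566.3, 64.5, 112.9]
tcp_rot: [3.141, 0.001, 2.763]
contact_force: [-3.2, 0.5, 10.0]
opening: 0.268
grasp_force: 79.7
```

Call:
play_rows(steps=[{"delta_pos": [0, 0, 0.05], "yaw": 0, "jaw": 0}, {"delta_pos": [0, 0, 0.12], "yaw": 0, "jaw": 0}, {"delta_pos": [0, 0, 0.19], "yaw": 0, "jaw": 0}, {"delta_pos": [0, 0, 0.26], "yaw": 0, "jaw": 0}, {"delta_pos": [0, 0, 0.33], "yaw": 0, "jaw": 0}, {"delta_pos": [0, 0, 0.4], "yaw": 0, "jaw": 0}, {"delta_pos": [0, 0, 0.4], "yaw": 0, "jaw": 0}, {"delta_pos": [0, 0, 0.4], "yaw": 0, "jaw": 0}])

```text
clock: 12.65
eef_pos: [566.2, 64.5, 109.0]
tcp_rot: [3.141, 0.001, 2.763]
contact_force: [-3.7, 2.0, 9.5]
opening: 0.27
grasp_force: 79.8
```

Call:
play_rows(steps=[{"delta_pos": [0.03, 0, 0.05], "yaw": 0, "jaw": 0}, {"delta_pos": [0.03, 0, 0.12], "yaw": 0, "jaw": 0}, {"delta_pos": [0.03, 0, 0.19], "yaw": 0, "jaw": 0}, {"delta_pos": [0.03, 0, 0.26], "yaw": 0, "jaw": 0}, {"delta_pos": [0.03, 0, 0.33], "yaw": 0, "jaw": 0}, {"delta_pos": [0.03, 0, 0.4], "yaw": 0, "jaw": 0}, {"delta_pos": [0.03, 0, 0.4], "yaw": 0, "jaw": 0}, {"delta_pos": [0.03, 0, 0.4], "yaw": 0, "jaw": 0}])

```text
clock: 13.45
eef_pos: [566.1, 64.6, 104.9]
tcp_rot: [3.141, 0.001, 2.763]
contact_force: [-2.6, 2.2, 8.8]
opening: 0.268
grasp_force: 79.8
```

Call:
play_rows(steps=[{"delta_pos": [0, 0, 0.05], "yaw": 0, "jaw": 0}, {"delta_pos": [0, 0, 0.1], "yaw": 0, "jaw": 0}, {"delta_pos": [0, 0, 0.15], "yaw": 0, "jaw": 0}, {"delta_pos": [0, 0, 0.2], "yaw": 0, "jaw": 0}, {"delta_pos": [0, 0, 0.25], "yaw": 0, "jaw": 0}, {"delta_pos": [0, 0, 0.25], "yaw": 0, "jaw": 0}, {"delta_pos": [0, 0, 0.25], "yaw": 0, "jaw": 0}, {"delta_pos": [0, 0, 0.25], "yaw": 0, "jaw": 0}])

```text
clock: 14.25
eef_pos: [566.1, 64.6, 102.5]
tcp_rot: [3.141, 0.001, 2.763]
contact_force: [-2.5, 1.7, 9.3]
opening: 0.269
grasp_force: 79.8
```

Call:
play_rows(steps=[{"delta_pos": [0, 0, 0.04], "yaw": 0, "jaw": 0}, {"delta_pos": [0, 0, 0.08], "yaw": 0, "jaw": 0}, {"delta_pos": [0, 0, 0.12], "yaw": 0, "jaw": 0}, {"delta_pos": [0, 0, 0.15], "yaw": 0, "jaw": 0}, {"delta_pos": [0, 0, 0.15], "yaw": 0, "jaw": 0}, {"delta_pos": [0, 0, 0.15], "yaw": 0, "jaw": 0}, {"delta_pos": [0, 0, 0.15], "yaw": 0, "jaw": 0}, {"delta_pos": [0, 0, 0.15], "yaw": 0, "jaw": 0}])

```text
clock: 15.05
eef_pos: [566.1, 64.6, 101.2]
tcp_rot: [3.141, 0.001, 2.763]
contact_force: [-3.9, 1.0, 11.5]
opening: 0.271
grasp_force: 79.9
```

Force is starting to climb; a bit further.

Call:
play_rows(steps=[{"delta_pos": [0, 0, 0.04], "yaw": 0, "jaw": 0}, {"delta_pos": [0, 0, 0.08], "yaw": 0, "jaw": 0}, {"delta_pos": [0, 0, 0.12], "yaw": 0, "jaw": 0}, {"delta_pos": [0, 0, 0.15], "yaw": 0, "jaw": 0}, {"delta_pos": [0, 0, 0.15], "yaw": 0, "jaw": 0}, {"delta_pos": [0, 0, 0.15], "yaw": 0, "jaw": 0}, {"delta_pos": [0, 0, 0.15], "yaw": 0, "jaw": 0}, {"delta_pos": [0, 0, 0.15], "yaw": 0, "jaw": 0}])

```text
clock: 15.85
eef_pos: [566.1, 64.6, 100.1]
tcp_rot: [3.141, 0.001, 2.763]
contact_force: [-5.5, 1.0, 16.3]
opening: 0.271
grasp_force: 80.5
```

Call:
play_rows(steps=[{"delta_pos": [0, 0, 0.04], "yaw": 0, "jaw": 0}, {"delta_pos": [0, 0, 0.08], "yaw": 0, "jaw": 0}, {"delta_pos": [0, 0, 0.1], "yaw": 0, "jaw": 0}, {"delta_pos": [0, 0, 0.1], "yaw": 0, "jaw": 0}, {"delta_pos": [0, 0, 0.1], "yaw": 0, "jaw": 0}, {"delta_pos": [0, 0, 0.1], "yaw": 0, "jaw": 0}, {"delta_pos": [0, 0, 0.1], "yaw": 0, "jaw": 0}, {"delta_pos": [0, 0, 0.1], "yaw": 0, "jaw": 0}])

```text
clock: 16.65
eef_pos: [566.1, 64.6, 99.4]
tcp_rot: [3.141, 0.001, 2.763]
contact_force: [-7.2, 0.6, 19.4]
opening: 0.267
grasp_force: 81.1
```

Clear climb of about 4.4 N/mm, so the shoulder is seated. I'll unload the spring, then open.

Call:
play_rows(steps=[{"delta_pos": [0.02, 0, -0.06], "yaw": 0, "jaw": 0}, {"delta_pos": [0.02, 0, -0.14], "yaw": 0, "jaw": 0}, {"delta_pos": [0.02, 0, -0.22], "yaw": 0, "jaw": 0}, {"delta_pos": [0.02, 0, -0.3], "yaw": 0, "jaw": 0}, {"delta_pos": [0.02, 0, -0.36], "yaw": 0, "jaw": 0}, {"delta_pos": [0.02, 0, -0.4], "yaw": 0, "jaw": 0}, {"delta_pos": [0.02, 0, -0.4], "yaw": 0, "jaw": 0}, {"delta_pos": [0.02, 0, -0.4], "yaw": 0, "jaw": 0}])

```text
clock: 17.45
eef_pos: [566.0, 64.6, 102.3]
tcp_rot: [3.141, 0.001, 2.763]
contact_force: [-1.1, 1.2, 6.4]
opening: 0.268
grasp_force: 80.1
```

Call:
play_rows(steps=[{"delta_pos": [0, 0, -0.08], "yaw": 0, "jaw": 0}, {"delta_pos": [0, 0, -0.17], "yaw": 0, "jaw": 0}, {"delta_pos": [0, 0, -0.17], "yaw": 0, "jaw": 0}, {"delta_pos": [0, 0, -0.17], "yaw": 0, "jaw": 35}, {"delta_pos": [0, 0, -0.17], "yaw": 0, "jaw": 50}, {"delta_pos": [0, 0, -0.17], "yaw": 0, "jaw": 60}, {"delta_pos": [0, 0, -0.17], "yaw": 0, "jaw": 60}, {"delta_pos": [0, 0, -0.17], "yaw": 0, "jaw": 60}])

```text
clock: 18.25
eef_pos: [565.2, 64.7, 103.4]
tcp_rot: [-3.141, -0.0, 2.763]
contact_force: [0.3, -0.2, 0.3]
opening: 0.607
grasp_force: 0.0
```

Call:
play_rows(steps=[{"delta_pos": [0, 0, -1], "yaw": 0, "jaw": 60}, {"delta_pos": [0, 0, -3], "yaw": 0, "jaw": 60}, {"delta_pos": [0, 0, -6], "yaw": 0, "jaw": 60}, {"delta_pos": [0, 0, -9], "yaw": 0, "jaw": 60}, {"delta_pos": [0.5, 0, -12], "yaw": 0, "jaw": 60}, {"delta_pos": [2.5, 0, -12.5], "yaw": 0, "jaw": 60}, {"delta_pos": [4.5, 0, -12.5], "yaw": 0, "jaw": 60}, {"delta_pos": [4.5, 0, -12.5], "yaw": 0, "jaw": 60}])

```text
clock: 19.05
eef_pos: [521.8, 81.9, 229.5]
tcp_rot: [3.141, -0.0, 2.764]
contact_force: [-0.9, -0.4, 0.2]
opening: 0.596
grasp_force: 0.0
```

```bash
python3 - <<'E'
from h import *
vision.grab_frame("top")
s=r.sense();print(s["clock"],s["eef_pos"],s["contact_force"],s["opening"],s["grasp_force"])
C=cal("wrist");im,d=vision.grab_frame("wrist");save("w5",im[130:300,160:360],3)
v,u=np.mgrid[0:384,0:512];P=px2w("wrist",C,u.ravel(),v.ravel(),d.ravel()).reshape(384,512,3)
n=(d>0)&(np.hypot(P[...,0]-566,P[...,1]-66)<30);z=P[n][:,2]
h=n&(P[...,2]>117)&(P[...,2]<126);H=P[h];p,*_=np.linalg.lstsq(np.c_[H[:,:2]-H[:,:2].mean(0),np.ones(len(H))],H[:,2],rcond=None)
print(np.histogram(z,bins=np.arange(88,128,2)),"hub top",p,H.mean(0),np.ptp(H,axis=0),"expected 121")
E
```

```text
19.1 [523.11087025  81.59290943 229.39117367] [ 0.19712915 -0.97170412  0.33055986] 0.6001000392687081 0.0
(array([ 30,  26,  60, 248,  44, 189, 460,  21,  29,  17,  19,  19,  27,
        20,  22, 175, 388,   4,   0]), array([ 88,  90,  92,  94,  96,  98, 100, 102, 104, 106, 108, 110, 112,
       114, 116, 118, 120, 122, 124, 126])) hub top [ 2.31563684e-02 -6.74829980e-03  1.20240386e+02] [565.38177943  65.91081777 120.24038588] [26.24752668 26.3564229   5.5995459 ] expected 121
```

View pics/w5.png

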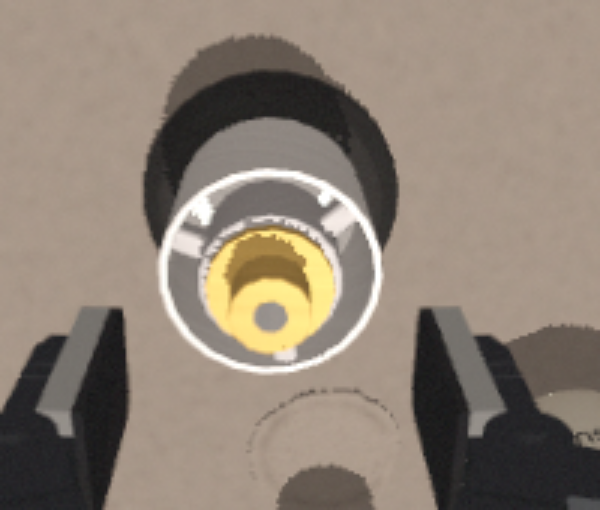

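The sleeve sits centred and flush on the boss, crop (270,290). Its hub top is at 120.2 mm against an expected 121, its tilt is about 0.02 rad, and the gripper is clear.

```bash
python3 -c "
from rig import r
print(r.sign_off())"
```

```text
the job is handed in; nothing more can be done
None
```

The larger sleeve is pressed into the mill bore with its shoulder flush on the boss and released, and the job was handed in at about 19 s with roughly 21 N peak press force; I did not re-measure the smaller sleeve, crank, mug or teaspoon afterwards, but no move went near them.

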